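# Put the rolling pin to rest in its cradle

## Robot

A 6-joint arm with a two-finger parallel gripper is mounted at the origin on a cart in front of the work surface, level with it; the furniture and walls round the work are solid. World frame = base frame: x ahead of the robot, y to its left, z up, the work surface at z = 0. Lengths are in mm, angles in rad, forces in N, time in s.
With the tool pointing down it reaches from about 275 to 1000 mm from the base axis. Payload 8.4 kg.
Tool frame: the origin (TCP) lies between the finger pads; the fingertips stand 22 mm ahead of it and the grasp point (between the pads) lies 3 mm ahead of it; z points along the fingers, y is the line along which they close (so a half turn about z gives the same grasp; the last joint's range is limited). The gripper opens to 85 mm and grips with 20 to 120 N. Pads are 22 mm wide; open, the fingers measure 114 mm over their backs; the gripper's body (76 mm by 85 mm) begins 54 mm behind the grasp point. The pads swing forward as they close: fully open they stand 13 mm farther back than shut.
Start: joints at [-1.291, 0.353, 1.633, -0, 1.155, -0.002], TCP at [173.802, -600.351, 253.281] pointing down, gripper open.
Joint ranges: [-2.63, 2.63], [-0.92, 2.1], [0.06, 2.66], [-1.3, 4.44], [0, 2.69], [-3.02, 3.02]. Speed limits (rad/s): [2.22, 2.22, 2.79, 3.14, 3.14, 3.14].

## Interface

Orientations are given as [roll, pitch, yaw] about the fixed x, y, z axes, in that order (R = Rz(yaw) Ry(pitch) Rx(roll)).
In Python, from rig import r, grab_frame gives the robot as it stands.
- The arm moves only by the shell command python3 -m inch 'ROWS' [FORCE]. ROWS is JSON, a list of rows, each a list of 7 numbers: the turn, a rotation vector about the tool's x, y, z as a fraction of full scale, then the shift along the tool's x, y, z as a fraction of full scale, then the closure, from 0 (fully open) to 1 (shut). In form: [[rx, ry, rz, dx, dy, dz, fingers], ...]. A call has 1 to 8 rows; each row shifts and turns the commanded pose from where the row before left it, along the tool's axes as they then stand; what a row does not reach is not made up. Full scale, the value 1, is 2.5 cm for a shift and pi rad for a turn. A row lasts 1/12 s, in which the tool goes at most 41.7 mm and 7.16 degrees, less where a joint would pass 70% of its speed; a pose out of reach is approached as far as the arm can. A call with a number of a shift or a turn outside -1 to 1 is refused whole. A call with a gripper value outside its range is refused whole. The fingers move at their own pace and stop on an object; FORCE is the grip in N (left out, the last holds). Time passes only in rows, so rows that do not move let the fingers close. It gives the time, the measured TCP pose, the force, the opening and the grip force at its end, in the units of the state.
- r.sense(): the state, without advancing time (a new reading comes with each control period).
- grab_frame(name): name is "scene" or "top"; returns a dict with "pixels" (384x512x3 uint8, red, green, blue), "z_map" (384x512 float32, mm along the optical axis (not along the pixel's ray), 0 where there is no reading), "vertical_fov" (degrees; the focal length in pixels is half the picture's height over the tangent of half this angle, whatever the lens; pixels are square), "cx", "cy" (the principal point, pixels), "cam_to_world" (4x4, takes a point from camera to world coordinates). Camera axes: x right, y down, z forward; pixel columns grow to the right and rows downward; lengths in mm; the calibration is good to about 2 mm. A picture is of the moment at which its call begins.
- r.sign_off(): hands the job in; it is judged then, once.
The state is a dict: "clock": time; "qpos": joint angles; "qvel": joint speeds; "joint_efforts": joint torques, N m; "eef_pos": TCP position; "tcp_rot": TCP orientation; "contact_force": force on the tool from outside, world axes, zero at the start; "wrist_torque": the same for the moment, N m; "opening": opening from 0.0 (shut) to 1.0 (fully open); "grasp_force": force on a finger pad.
Only numpy, scipy, OpenCV 4.12 (cv2) and the standard library are available. Lean on these libraries where they do the work, as an engineer would, in place of code of your own. Each camera call takes 0.05 s, during which the arm holds its last target. There are 200 camera calls.

## Task

After baking, put the thick rolling pin with the two handles away in its wooden cradle, lying in both V-shaped yokes with about the same length sticking out at either end. Lower it until it rests in the yokes before you let go of it, and leave the thin plain rolling rod where it lies.

Things in the scene. Friction and masses are not known exactly. Their poses are not given: they have to be found in the camera images.
- rolling_pin: loose rolling pin of pale wood on the worktop: straight round barrel 46 mm in diameter, 200 mm long, with a darker turned handle (about 24 mm thick, 47 mm long) at each end, 294 mm over all; 0.25 to 0.5 kg, balanced at its middle. Origin: middle of the barrel on its axis, 23 mm above the worktop. x: along the pin (both ends alike); y and z turn as it rolls. It can roll if pushed.
- thin_pin: loose thin rolling rod of pale wood without handles, 24 mm in diameter, 270 mm long, lying on the worktop: a bystander to be left alone. Origin: its middle, on its axis, 12 mm above the worktop; its x axis runs along it.
- pin_cradle: fixed wooden cradle: base board 165 x 64 x 12 mm with two 45-degree V yokes opening upward, 65 mm either side of its middle along x, each 18 mm thick (112 mm clear between, room for fingers). V root 40 mm up, tips 78 mm up, mouth 76 mm (93 over all). Origin: middle of the underside, on the worktop; x: along a seated pin (either end first), z up. The thick pin, seated, has its axis 72.5 mm above the origin.

How it is judged:
By the outcome, as a careful person would: the job done as asked, in the order asked, and still so for the second after the job is handed in, with the robot touching nothing.
It also fails if it takes over 48 s, if anything falls off the work surface, if the arm or the gripper's body presses on something with over 40 N, if the wrist force passes 120 N, or if a joint passes its speed limit or range.

## Working session

There is one attempt and no reset: what is moved stays moved. The work goes in short steps, Python scripts to look and compute and a shell command to move; the robot and the scene stay as the last step left them, time stands still between calls to the robot, and variables do not carry over. Pictures are saved under pics/ and viewed, at most 10 in all, crops included, and the job is handed in when it is done.

```bash
ls; mkdir -p pics; cat > h.py <<'E'
import numpy as np, cv2
from rig import r, grab_frame
def save(name,fn):
    f=grab_frame(name); cv2.imwrite('pics/'+fn+'.png',f['pixels'][:,:,::-1]); np.savez('/tmp/'+fn+'.npz',**f); return f
def pts(f):
    h,w=f['z_map'].shape; fl=h/2/np.tan(np.radians(f['vertical_fov'])/2)
    v,u=np.mgrid[:h,:w]; z=f['z_map']
    p=np.stack([(u-f['cx'])/fl*z,(v-f['cy'])/fl*z,z,np.ones_like(z)],-1)
    return (p@np.array(f['cam_to_world']).T)[...,:3]
E
python3 - <<'E'
from h import *
for n in('scene','top'):
    f=save(n,n+'0'); print(n,f['vertical_fov'],f['cx'],f['cy'],np.round(f['cam_to_world'],3).tolist(),(f['z_map']>0).mean())
print(r.sense())
a=cv2.imread('pics/scene0.png');b=cv2.imread('pics/top0.png')
cv2.imwrite('pics/both0.png',cv2.resize(np.vstack([a,b]),None,fx=.78,fy=.78))
E
```

```text
pics
scene 44.648153377562025 255.10867001715275 188.8112079214535 [[0.32, 0.51, -0.799, 1381.701], [0.947, -0.179, 0.265, -354.283], [-0.007, -0.842, -0.54, 645.087], [0.0, 0.0, 0.0, 1.0]] 0.996124267578125
top 47.67184890947037 256.21445104058336 196.41263092268883 [[-0.015, -0.985, 0.171, 386.773], [-1.0, 0.019, 0.02, -72.392], [-0.023, -0.171, -0.985, 1035.931], [0.0, 0.0, 0.0, 1.0]] 0.9958140055338541
{'clock': 0.1, 'qpos': array([-1.29137328e+00,  3.53590096e-01,  1.63406196e+00, -1.01780187e-05,
        1.15519908e+00, -2.38879878e-03]), 'qvel': array([-0.00035717, -0.00071946, -0.0004627 , -0.00199621,  0.00100992,
       -0.00029667]), 'joint_efforts': array([ 9.91592242e-04, -6.06355834e+01, -3.42819035e+01,  1.45603753e-04,
        4.07333122e-03, -2.04674473e-05]), 'eef_pos': array([ 173.7034281 , -599.95869805,  252.62879706]), 'tcp_rot': array([-3.14033415e+00,  6.30015216e-06,  2.81815963e-01]), 'contact_force': array([-0.26067155,  0.56567855,  0.44817564]), 'wrist_torque': array([-0.00816443, -0.03684146,  0.02699412]), 'grasp_force': 0.0, 'opening': 0.997598262122369}
```

View pics/scene0.png

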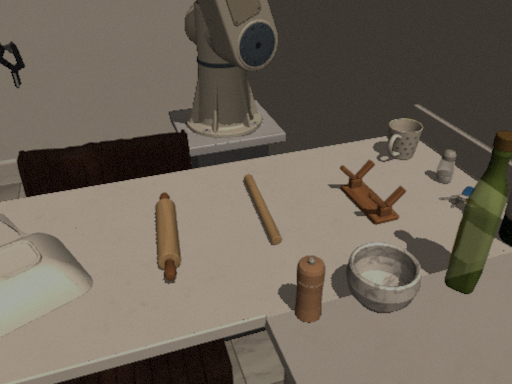

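View pics/top0.png

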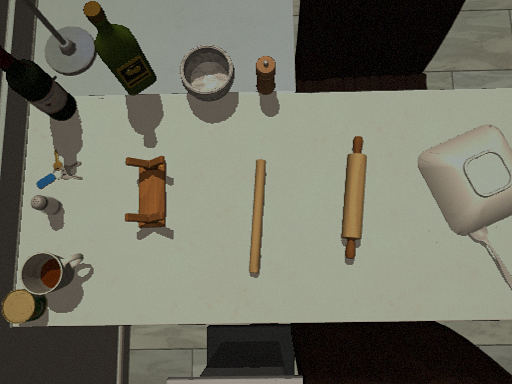

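The scene view shows the thick pin around (168,235), the thin rod at (262,208) and the cradle at (370,195). In the top view the pin runs from (358,138) to (350,258), the rod is at (258,217), and the cradle base is at (152,190) with yokes at rows 162 and 218.

```bash
python3 - <<'E'
from h import *
# top-view boxes u0,u1,v0,v1 ; scene boxes
B={'top':{'pin':(335,375,130,265),'thin':(243,272,152,280),'cradle':(118,175,148,235)},
   'scene':{'pin':(148,188,185,285),'thin':(240,285,170,245),'cradle':(335,410,155,225)}}
for n in B:
    f=dict(np.load(f'/tmp/{n}0.npz')); P=pts(f); hsv=cv2.cvtColor(f['pixels'],cv2.COLOR_RGB2HSV)
    for k,(a,b,c,d) in B[n].items():
        m=np.zeros(P.shape[:2],bool); m[c:d,a:b]=1
        p0=P[m&(hsv[...,1]<60)]; print(n,k,'table z',np.median(p0[:,2]).round(1))
        m&=(hsv[...,1]>90)&(P[...,2]>6)
        lab,st=cv2.connectedComponentsWithStats(m.astype(np.uint8))[1:3]; m=lab==1+st[1:,4].argmax() if k!='cradle' else m
        q=P[m]
        (c0,sz,ang)=cv2.minAreaRect(q[:,:2].astype(np.float32)); bx=cv2.boxPoints((c0,sz,ang))
        e=max([bx[1]-bx[0],bx[2]-bx[1]],key=np.linalg.norm)
        print('  n',len(q),'rect c',np.round(c0,1),'size',np.round(sz,1),'axis ang',round(np.degrees(np.arctan2(e[1],e[0]))%180,1),'zmax',np.percentile(q[:,2],[50,97,99.5]).round(1))
        if k=='cradle':
            h=q[q[:,2]>45]; l,cc=cv2.kmeans(h.astype(np.float32),2,None,(3,50,.1),5,cv2.KMEANS_PP_CENTERS)[1:]
            print('  yokes',cc.round(1).tolist())
            for i in(0,1):
                g=h[l[:,0]==i]; print('   ',[np.round(x,1) for x in cv2.minAreaRect(g[:,:2].astype(np.float32))[:2]])
            g=q[(q[:,2]<16)]; rr=cv2.minAreaRect(g[:,:2].astype(np.float32)); print('  base',np.round(rr[0],1),np.round(rr[1],1),rr[2],np.median(g[:,2]).round(1))
E
```

```text
top pin table z -0.5
  n 1936 rect c [ 506.2 -243.7] size [146.1 391.2] axis ang 145.4 zmax [40.5 47.5 49.4]
top thin table z -0.4
  n 1076 rect c [520.5 -53.1] size [ 40.2 268. ] axis ang 179.6 zmax [21.4 25.8 27.5]
top cradle table z -0.2
  n 1979 rect c [487.9 121.7] size [407.9 158.8] axis ang 41.2 zmax [12.8 75.6 79.5]
  yokes [[576.9000244140625, 202.5, 63.20000076293945], [386.79998779296875, -72.4000015258789, 1035.9000244140625]]
    [array([579.1, 200.5]), array([148.5,  88.4])]
    [array([386.8, -72.4]), array([0., 0.])]
  base [578.7 201. ] [164.6  62.6] 1.3352022171020508 11.5
scene pin table z 0.8
  n 1552 rect c [ 901.5 -322.3] size [ 44.7 961.6] axis ang 173.5 zmax [41.3 47.5 48.7]
scene thin table z 0.8
  n 679 rect c [ 894.  -167.4] size [  76.  1041.8] axis ang 163.2 zmax [22.4 25.7 26.8]
scene cradle table z 0.8
  n 1553 rect c [965.5 -25.6] size [ 148.7 1050.3] axis ang 149.8 zmax [ 15.   75.4 645.1]
  yokes [[590.5999755859375, 202.60000610351562, 62.0], [1381.699951171875, -354.29998779296875, 645.0999755859375]]
    [array([580.4, 196.9]), array([152.1,  87.7])]
    [array([1381.7, -354.3]), array([0., 0.])]
  base [581.9 199.2] [163.2  65.1] 1.599618911743164 12.4
```

```bash
python3 - <<'E'
from h import *
B={'top':{'pin':(335,375,130,265),'thin':(243,272,152,280),'cradle':(118,175,148,235)},
   'scene':{'pin':(148,188,185,285),'cradle':(335,410,155,225)}}
for n in B:
    f=dict(np.load(f'/tmp/{n}0.npz')); P=pts(f); hsv=cv2.cvtColor(f['pixels'],cv2.COLOR_RGB2HSV)
    for k,(a,b,c,d) in B[n].items():
        m=np.zeros(P.shape[:2],bool); m[c:d,a:b]=1
        m&=(hsv[...,1]>90)&(P[...,2]>6)&(P[...,2]<100)
        q=P[m].astype(np.float32); L=lambda g:(lambda R:(np.round(R[0],1),np.round(R[1],1),round(R[2],1)))(cv2.minAreaRect(g[:,:2].copy()))
        print(n,k,len(q),L(q),'z',np.percentile(q[:,2],[97,99.5]).round(1))
        if k=='cradle':
            h=q[q[:,2]>50]; mid=h[:,0].mean()
            for g in(h[h[:,0]<mid],h[h[:,0]>=mid]): print('  yoke',L(g),g[:,2].max())
            print('  base',L(q[q[:,2]<16]))
E
```

```text
top pin 1930 (array([ 559.3, -280.2]), array([ 42.7, 290.3]), 82.8) z [47.4 48.9]
top thin 1072 (array([520.2, -53.4]), array([ 22.8, 269. ]), 85.6) z [25.7 27.2]
top cradle 1971 (array([578.7, 200.5]), array([164.6,  88.4]), 1.2) z [75.4 77.7]
  yoke (array([513.8, 199. ]), array([17.3, 88.3]), 0.9) 79.693146
  yoke (array([643.3, 201.9]), array([17.8, 88.4]), 0.8) 79.87356
  base (array([578.7, 201. ]), array([164.6,  62.6]), 1.3)
scene pin 1547 (array([ 565.7, -284.1]), array([ 43.7, 285.8]), 83.1) z [47.5 48.3]
scene cradle 1539 (array([582. , 197.4]), array([163.1,  87.8]), 1.5) z [74.8 77.9]
  yoke (array([515.2, 195.2]), array([21.6, 87. ]), 1.9) 78.17323
  yoke (array([646.1, 199. ]), array([18.9, 87.7]), 2.2) 79.15493
  base (array([581.9, 199.2]), array([163.2,  65.1]), 1.6)
```

The measurements check out: pin at about (560,-281), axis at -7.2°, top at 47 mm. Cradle at about (580,199), axis at +1.3°, tips at 78 mm. First I turn the tool to yaw -0.126, then travel.

```bash
python3 -m inch '[[0,0,0.0325,0,0,0,0],[0,0,0.0325,0,0,0,0],[0,0,0.0325,0,0,0,0],[0,0,0.0325,0,0,0,0],[0,0,0,0.4,-0.4,0,0],[0,0,0,0.9,-0.95,0,0],[0,0,0,0.9,-0.95,0,0],[0,0,0,0.9,-0.95,0,0]]' 60
```

```text
clock: 0.77
eef_pos: [261.9, -528.0, 252.9]
tcp_rot: [-3.141, 0.0, -0.125]
contact_force: [-0.0, 0.4, 0.9]
opening: 1.0
grasp_force: 0.0
```

```bash
python3 -m inch '[[0,0,0,0.9,-0.95,0,0],[0,0,0,0.9,-0.95,0,0],[0,0,0,0.9,-0.95,0,0],[0,0,0,0.9,-0.95,0,0],[0,0,0,0.9,-0.95,0,0],[0,0,0,0.9,-0.95,0,0],[0,0,0,0.9,-0.95,0,0],[0,0,0,0.9,-0.95,0,0]]'
```

```text
clock: 1.43
eef_pos: [464.7, -361.7, 253.1]
tcp_rot: [-3.141, 0.0, -0.124]
contact_force: [-0.4, -0.7, 0.5]
opening: 1.002
grasp_force: 0.0
```

```bash
python3 -m inch '[[0,0,0,0.85,-0.92,0,0],[0,0,0,0.85,-0.92,0,0],[0,0,0,0.85,-0.92,0,0],[0,0,0,0.85,-0.92,0.5,0],[0,0,0,0,0,1,0],[0,0,0,0,0,1,0],[0,0,0,0,0,1,0],[0,0,0,0,0,0.5,0]]'
python3 - <<'E'
from h import *
save('scene','s1');save('top','t1')
a=cv2.imread('pics/scene0.png')
a=cv2.imread('pics/s1.png')[120:360,60:320];b=cv2.imread('pics/t1.png')[100:340,250:510]
cv2.imwrite('pics/both1.png',cv2.resize(np.hstack([a,b]),None,fx=1.5,fy=1.5,interpolation=cv2.INTER_CUBIC))
E
```

```text
clock: 2.1
eef_pos: [558.2, -281.4, 150.1]
tcp_rot: [-3.14, 0.004, -0.123]
contact_force: [-0.5, -0.2, -0.0]
opening: 1.002
grasp_force: 0.0
```

View pics/both1.png

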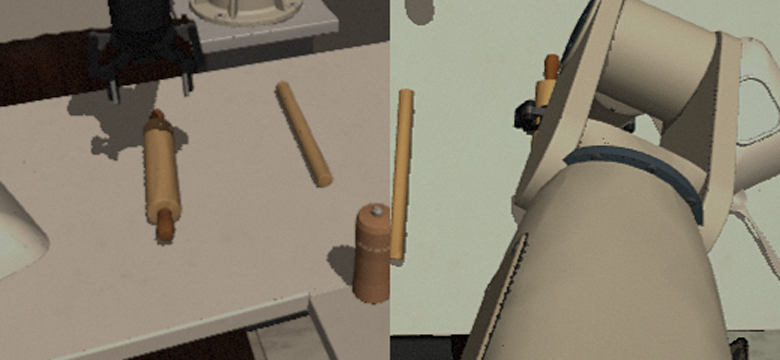

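The scene crop shows the fingers at (112,95) and (187,90) above the pin, one on each side. The arm hides the pin in the top view. I'll check the finger midpoint against the reported TCP to calibrate the scene camera.

```bash
python3 - <<'E'
from h import *
f=dict(np.load('/tmp/s1.npz'));P=pts(f);s=r.sense();print(s['eef_pos'],s['tcp_rot'])
c,sn=np.cos(s['tcp_rot'][2]),np.sin(s['tcp_rot'][2])
q=P[(f['z_map']>0)&(P[...,2]>122)&(P[...,2]<150)&(np.hypot(P[...,0]-558,P[...,1]+281)<90)]
d=q[:,:2]-s['eef_pos'][:2]; x=d@[c,sn]; y=d@[sn,-c]
for g in(y<0,y>0): print(g.sum(),np.percentile(x[g],[2,50,98]).round(1),np.percentile(y[g],[2,50,98]).round(1),q[g][:,2].min().round(1))
E
```

```text
[ 557.95716153 -281.96895676  150.79876758] [-3.1398324   0.0046246  -0.12485159]
8 [-1.6  9.5 11.6] [-49.9 -46.3 -43.5] 142.7
9 [ 5.3 11.2 14.2] [43.2 46.7 53.9] 143.4
```

```bash
python3 -m inch '[[0,0,0,0.08,0,1,0],[0,0,0,0,0,1,0],[0,0,0,0,0,1,0],[0,0,0,0,0,1,0],[0,0,0,0,0,0.6,0],[0,0,0,0,0,0.4,0],[0,0,0,0,0,0,0]]'
```

```text
clock: 2.78
eef_pos: [561.1, -283.4, 27.5]
tcp_rot: [-3.141, 0.001, -0.126]
contact_force: [0.1, -0.4, 0.3]
opening: 1.001
grasp_force: 0.0
```

```bash
python3 -m inch '[[0,0,0,0,0,0,0.2],[0,0,0,0,0,0,0.4],[0,0,0,0,0,0,0.5],[0,0,0,0,0,0,0.6],[0,0,0,0,0,0,0.8],[0,0,0,0,0,0,1],[0,0,0,0,0,0,1],[0,0,0,0,0,0,1]]' 70
```

```text
clock: 3.45
eef_pos: [562.4, -284.1, 30.2]
tcp_rot: [3.141, -0.002, -0.126]
contact_force: [-1.7, 0.1, 7.9]
opening: 0.513
grasp_force: 70.4
```

The grip holds, but the upward force of 8 N and the slight rise suggest the pads sit a little above the pin's axis. I'll reopen, go lower and grip again.

```bash
python3 -m inch '[[0,0,0,0,0,0,0.3],[0,0,0,0,0,0,0.3],[0,0,0,0,0,0.16,0.3],[0,0,0,0,0,0,0.3]]'
```

```text
clock: 3.78
eef_pos: [561.2, -283.3, 23.8]
tcp_rot: [-3.141, 0.0, -0.127]
contact_force: [-0.4, -0.0, -0.3]
opening: 0.702
grasp_force: 0.0
```

```bash
python3 -m inch '[[0,0,0,0,0,0,0.45],[0,0,0,0,0,0,0.6],[0,0,0,0,0,0,0.8],[0,0,0,0,0,0,1],[0,0,0,0,0,0,1],[0,0,0,0,0,0,1]]' 70
```

```text
clock: 4.28
eef_pos: [561.3, -283.4, 24.3]
tcp_rot: [-3.141, 0.0, -0.127]
contact_force: [-1.9, 2.1, 4.3]
opening: 0.52
grasp_force: 71.2
```

```bash
python3 -m inch '[[0,0,0,0,0,-0.3,1],[0,0,0,0,0,-0.6,1],[0,0,0,0,0,-0.9,1],[0,0,0,0,0,-1,1],[0,0,0,0,0,-1,1],[0,0,0,0,0,-1,1],[0,0,0,0,0,-0.9,1],[0,0,0,0,0,-0.3,1]]'
python3 - <<'E'
from h import *
s=r.sense();print(s['eef_pos'],s['contact_force'],s['grasp_force'],s['wrist_torque'])
f=save('scene','s2')
cv2.imwrite('pics/s2c.png',cv2.resize(f['pixels'][60:300,60:320,::-1],None,fx=2,fy=2))
E
```

```text
clock: 4.95
eef_pos: [562.8, -284.3, 177.9]
tcp_rot: [3.14, -0.004, -0.127]
contact_force: [1.2, -0.9, -3.6]
opening: 0.522
grasp_force: 71.9
[ 562.78409472 -284.32221966  177.85095738] [ 1.21897957 -0.93097171 -3.57935179] 71.87708973884583 [-0.00179595 -0.05778073 -0.01890572]
```

View pics/s2c.png

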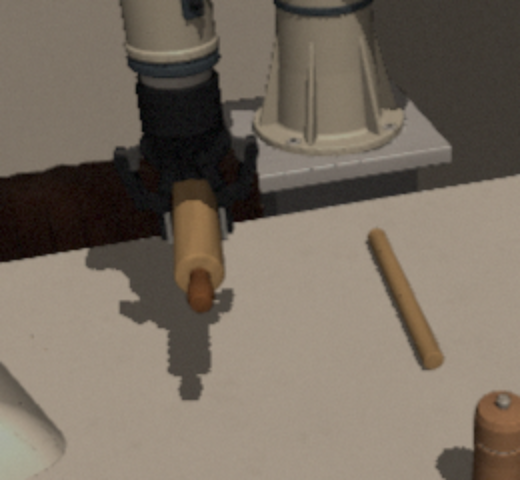

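The pin is lifted and level, with its near handle at crop (200,290); the rod is undisturbed. Next I measure where the held pin sits relative to the tool.

```bash
cat >> h.py <<'E'
def held(fn):
    f=dict(np.load(f'/tmp/{fn}.npz'));P=pts(f);s=r.sense();y0=s['tcp_rot'][2];c,sn=np.cos(y0),np.sin(y0)
    d=P-s['eef_pos']; x=d[...,0]*c+d[...,1]*sn; y=d[...,0]*sn-d[...,1]*c; z=d[...,2]
    sat=cv2.cvtColor(f['pixels'],cv2.COLOR_RGB2HSV)[...,1]
    m=(f['z_map']>0)&(abs(y)<32)&(z>-45)&(z<40)&(x>15)&(x<170)&(sat>70)
    print('n',m.sum(),'x max',np.percentile(x[m],[98,99.5,100]).round(1))
    for a,b in((25,45),(50,70),(75,92),(105,120),(125,145)):
        k=m&(x>a)&(x<b)
        if k.sum()>5: print(a,b,k.sum(),'ymid',np.round((y[k].min()+y[k].max())/2,1),'w',np.round(np.ptp(y[k]),1),'ztop',np.percentile(z[k],97).round(1))
E
python3 -c "
from h import *
held('s2')"
```

```text
n 1038 x max [144.9 146.4 147.2]
25 45 119 ymid -0.9 w 43.2 ztop 23.1
50 70 129 ymid -0.6 w 42.7 ztop 23.2
75 92 117 ymid -0.6 w 43.2 ztop 23.4
105 120 31 ymid -0.2 w 19.2 ztop 11.2
125 145 155 ymid -1.0 w 22.5 ztop 12.2
```

The pin is centred in the grip (end at +147 mm, axis at TCP height, level). Carry it to the cradle.

```bash
python3 -m inch '[[0,0,-0.024,0,0,0,1],[0,0,-0.024,0,0,0,1],[0,0,0,0.06,-0.4,0,1],[0,0,0,0.06,-0.8,0,1],[0,0,0,0.06,-0.9,0,1],[0,0,0,0.06,-0.9,0,1],[0,0,0,0.06,-0.9,0,1],[0,0,0,0.06,-0.9,0,1]]'
```

```text
clock: 5.67
eef_pos: [566.7, -161.5, 172.9]
tcp_rot: [-3.141, 0.002, 0.021]
contact_force: [0.8, 0.4, -3.8]
opening: 0.518
grasp_force: 72.0
```

```bash
python3 -m inch '[[0,0,0,0.06,-0.9,0,1],[0,0,0,0.06,-0.9,0,1],[0,0,0,0.06,-0.9,0,1],[0,0,0,0.06,-0.9,0,1],[0,0,0,0.06,-0.9,0,1],[0,0,0,0.06,-0.9,0,1],[0,0,0,0.06,-0.9,0,1],[0,0,0,0.06,-0.9,0,1]]'
```

```text
clock: 6.33
eef_pos: [574.2, 18.6, 173.0]
tcp_rot: [-3.141, 0.002, 0.021]
contact_force: [0.6, -0.1, -3.6]
opening: 0.518
grasp_force: 72.0
```

```bash
python3 -m inch '[[0,0,0,0.06,-0.9,0,1],[0,0,0,0.06,-0.9,0,1],[0,0,0,0.06,-0.9,0,1],[0,0,0,0.06,-0.9,0,1],[0,0,0,0.06,-0.9,0,1],[0,0,0,0.06,-0.7,0,1],[0,0,0,0,-0.3,0,1],[0,0,0,0,0,0,1]]'
```

```text
clock: 7.0
eef_pos: [579.9, 156.3, 173.2]
tcp_rot: [-3.142, 0.001, 0.024]
contact_force: [-0.5, -0.3, -4.2]
opening: 0.52
grasp_force: 72.1
```

```bash
python3 -m inch '[[0,0,0,0.04,-0.8,0,1],[0,0,0,0,-0.6,0,1],[0,0,0,0,-0.31,0.4,1],[0,0,0,0,0,0.5,1],[0,0,0,0,0,0.4,1],[0,0,0,0,0,0,1],[0,0,0,0,0,0,1]]'
python3 - <<'E'
from h import *
f=save('scene','s3'); s=r.sense(); print(s['eef_pos'],s['tcp_rot'])
cv2.imwrite('pics/s3c.png',cv2.resize(f['pixels'][60:260,270:500,::-1],None,fx=2.5,fy=2.5))
held('s3')
P=pts(f);hsv=cv2.cvtColor(f['pixels'],cv2.COLOR_RGB2HSV)
m=(f['z_map']>0)&(P[...,2]>50)&(P[...,2]<85)&(abs(P[...,0]-580)<90)&(abs(P[...,1]-199)<60)&(hsv[...,1]>90)
q=P[m].astype(np.float32)
for g in(q[q[:,0]<580],q[q[:,0]>580]): print(len(g),[np.round(t,1) for t in cv2.minAreaRect(g[:,:2].copy())],g[:,2].max(), g[:,:2].min(0),g[:,:2].max(0))
E
```

```text
clock: 7.58
eef_pos: [579.9, 196.3, 140.2]
tcp_rot: [3.14, 0.003, 0.024]
contact_force: [0.4, -0.5, -2.4]
opening: 0.52
grasp_force: 72.3
[580.50666991 196.50252247 141.09078059] [3.14100805e+00 1.31682161e-03 2.34341452e-02]
n 957 x max [143.2 144.6 146. ]
25 45 140 ymid 5.6 w 36.5 ztop 21.7
50 70 143 ymid 6.0 w 37.1 ztop 21.2
75 92 133 ymid 7.2 w 32.9 ztop 21.4
105 120 46 ymid 4.5 w 14.0 ztop 8.8
125 145 124 ymid 3.6 w 19.8 ztop 10.2
144 [array([517.2, 194.6]), array([17.5, 83.7]), np.float64(3.4)] 77.498024 [506.5454  152.97968] [526.35474 236.72679]
224 [array([645.9, 199.4]), array([19.7, 88.2]), np.float64(0.3)] 78.79431 [635.9161 155.3265] [655.9215  243.58557]
```

View pics/s3c.png

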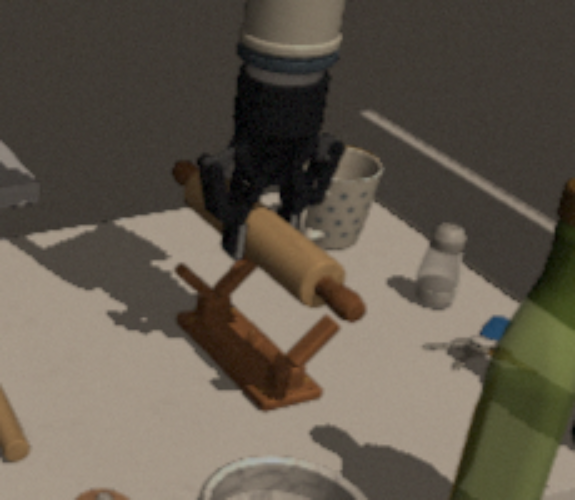

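The held pin is above the cradle and parallel to it (yokes at crop (215,300) and (300,355)). I shift 2.5 mm in y, descend to just above seating, then creep down while watching the force.

```bash
python3 -m inch '[[0,0,0,0.02,-0.1,0.3,1],[0,0,0,0,0,0.6,1],[0,0,0,0,0,0.6,1],[0,0,0,0,0,0.5,1],[0,0,0,0,0,0.3,1],[0,0,0,0,0,0.12,1],[0,0,0,0,0,0,1]]'
```

```text
clock: 8.22
eef_pos: [581.0, 199.7, 80.6]
tcp_rot: [3.141, 0.001, 0.024]
contact_force: [-0.1, -0.3, -3.0]
opening: 0.521
grasp_force: 72.3
```

```bash
python3 -m inch '[[0,0,0,0,0,0.12,1],[0,0,0,0,0,0.08,1],[0,0,0,0,0,0,1]]'; python3 -m inch '[[0,0,0,0,0,0.06,1],[0,0,0,0,0,0,1]]'
```

```text
clock: 8.47
eef_pos: [581.4, 199.9, 76.4]
tcp_rot: [-3.141, -0.0, 0.024]
contact_force: [-0.2, -0.6, -4.0]
opening: 0.518
grasp_force: 72.3
clock: 8.63
eef_pos: [581.4, 200.0, 75.0]
tcp_rot: [-3.141, -0.0, 0.024]
contact_force: [-0.5, 0.3, -3.5]
opening: 0.514
grasp_force: 72.3
```

```bash
python3 -m inch '[[0,0,0,0,0,0.06,1],[0,0,0,0,0,0,1],[0,0,0,0,0,0,1]]'; python3 -m inch '[[0,0,0,0,0,0.05,1],[0,0,0,0,0,0,1],[0,0,0,0,0,0,1]]'
```

```text
clock: 8.88
eef_pos: [581.7, 200.4, 74.0]
tcp_rot: [-3.141, -0.001, 0.024]
contact_force: [-1.0, 3.3, 4.3]
opening: 0.52
grasp_force: 73.0
clock: 9.13
eef_pos: [581.7, 200.5, 73.8]
tcp_rot: [-3.14, -0.001, 0.023]
contact_force: [-4.2, 2.2, 13.9]
opening: 0.52
grasp_force: 74.4
```

Seated: about 17 N net upward at TCP z 73.8 (expected about 72.5), with only a small side force. I check seating once before releasing.

```bash
python3 - <<'E'
from h import *
f=save('scene','s4'); s=r.sense(); print(s['contact_force'],s['wrist_torque'])
cv2.imwrite('pics/s4c.png',cv2.resize(f['pixels'][90:250,290:460,::-1],None,fx=3.4,fy=3.4,interpolation=cv2.INTER_CUBIC))
held('s4')
E
```

```text
[-4.75669196  2.59037629 14.73001642] [ 0.25635351  0.84219347 -0.42708612]
n 1016 x max [143.3 144.4 145.6]
25 45 128 ymid 5.3 w 36.6 ztop 23.1
50 70 177 ymid 8.8 w 41.9 ztop 22.9
75 92 125 ymid 5.3 w 37.0 ztop 22.2
105 120 40 ymid 4.1 w 14.4 ztop 10.7
125 145 117 ymid 3.0 w 21.1 ztop 11.6
```

View pics/s4c.png

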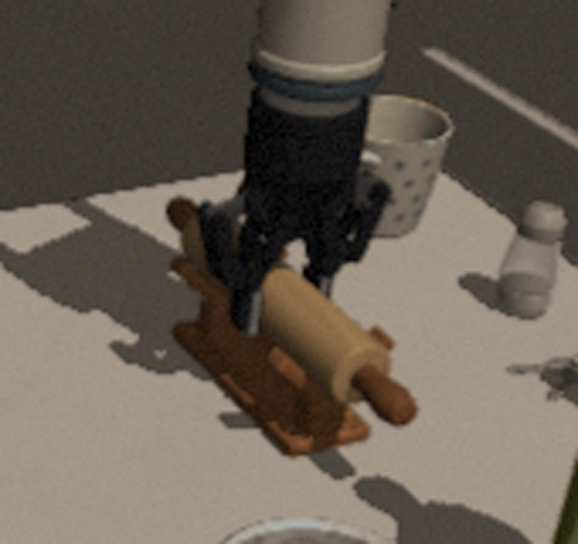

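The pin lies in both yokes (crop (190,270) and (330,395)), handles overhanging at each end. The moment suggests one yoke carries most of the load, so I soften the grip and lower a further 1 mm to let it settle.

```bash
python3 -m inch '[[0,0,0,0,0,0,1],[0,0,0,0,0,0,1],[0,0,0,0,0,0.04,1],[0,0,0,0,0,0,1],[0,0,0,0,0,0,1]]' 20; python3 -c "
from h import *
print(r.sense()['wrist_torque'])"
```

```text
clock: 9.6
eef_pos: [581.8, 200.6, 73.6]
tcp_rot: [-3.14, -0.001, 0.023]
contact_force: [-7.6, 1.2, 24.8]
opening: 0.517
grasp_force: 75.4
[ 0.08083692  1.39819549 -0.49824441]
```

```bash
python3 -m inch '[[0,0,0,0,0,0,0.48],[0,0,0,0,0,0,0.47],[0,0,0,0,0,0,0.46],[0,0,0,0,0,0,0.44],[0,0,0,0,0,0,0.42],[0,0,0,0,0,0,0.4]]'; python3 -c "
from h import *
print(r.sense()['wrist_torque'])"
```

```text
clock: 10.1
eef_pos: [581.2, 199.6, 70.8]
tcp_rot: [3.141, 0.0, 0.024]
contact_force: [0.7, -1.0, 0.3]
opening: 0.597
grasp_force: 0.0
[ 0.0267482  -0.03059561 -0.00350553]
```

```bash
python3 -m inch '[[0,0,0,0,0,0,0.25],[0,0,0,0,0,0,0.1],[0,0,0,0,0,0,0],[0,0,0,0,0,0,0],[0,0,0,0,0,-0.3,0],[0,0,0,0,0,-0.6,0],[0,0,0,0,0,-0.9,0],[0,0,0,0,0,-1,0]]'; python3 -m inch '[[0,0,0,0,0,-1,0],[0,0,0,0,0,-1,0],[0,0,0,0,0,-1,0],[0,0,0,0.3,0.6,-0.8,0],[0,0,0,0,0.9,0,0],[0,0,0,0,0.9,0,0],[0,0,0,0,0.9,0,0],[0,0,0,0,0.9,0,0]]'; python3 -m inch '[[0,0,0,0,0.9,0,0],[0,0,0,0,0.9,0,0],[0,0,0,0,0.9,0,0],[0,0,0,0,0.9,0,0],[0,0,0,0,0.5,0,0],[0,0,0,0,0,0,0],[0,0,0,0,0,0,0]]'
python3 - <<'E'
from h import *
f=save('scene','s5');t=save('top','t5')
cv2.imwrite('pics/b5.png',np.hstack([f['pixels'][100:340,230:490,::-1],t['pixels'][100:340,60:320,::-1]]))
for n,g in(('scene',f),('top',t)):
    P=pts(g);hsv=cv2.cvtColor(g['pixels'],cv2.COLOR_RGB2HSV)
    m=(g['z_map']>0)&(P[...,2]>55)&(P[...,2]<110)&(abs(P[...,0]-580)<180)&(abs(P[...,1]-199)<21)&(hsv[...,1]>80)
    q=P[m].astype(np.float32);k=q[(q[:,2]>84)]
    print(n,[np.round(x,1) for x in cv2.minAreaRect(k[:,:2].copy())],k[:,0].min(),q[:,0].min(),q[:,0].max())
    for a in(530,580,630): j=k[abs(k[:,0]-a)<15]; print(a,np.percentile(j[:,2],97).round(1) if len(j) else None)
E
```

```text
clock: 10.77
eef_pos: [580.5, 199.6, 141.4]
tcp_rot: [3.141, 0.002, 0.024]
contact_force: [-0.6, -0.1, 0.3]
opening: 1.003
grasp_force: 0.0
clock: 11.43
eef_pos: [591.2, 94.1, 236.9]
tcp_rot: [-3.142, -0.001, 0.025]
contact_force: [-0.1, 0.4, -0.1]
opening: 1.002
grasp_force: 0.0
clock: 12.02
eef_pos: [593.7, -7.6, 236.3]
tcp_rot: [-3.141, -0.0, 0.023]
contact_force: [0.2, 0.2, 0.2]
opening: 0.999
grasp_force: 0.0
scene [array([581.8, 196.1]), array([276.6,  36.5]), np.float64(2.6)] 443.4231 435.44623 729.27747
530 96.6
580 96.9
630 96.6Traceback (most recent call last):
  File "<stdin>", line 8, in <module>
    return umr_minimum(a, axis, None, out, keepdims, initial, where)
ValueError: zero-size array to reduction operation minimum which has no identity
```

View pics/b5.png

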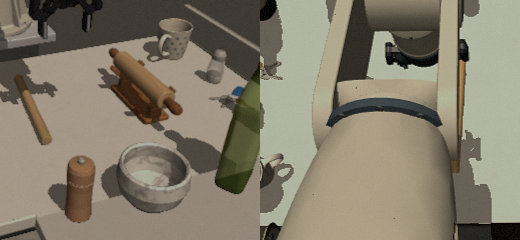

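The pin is seated at (145,80) in the left crop. Its top is level at about 96.7 mm along its length, against 95.5 expected. Its ends are at x = 435 and 729, so its middle is at 582 and the cradle's is at 581–582. The rod is untouched at (32,108). I'm handing the job in.

```bash
python3 -c "
from rig import r
print(r.sign_off())"
```

```text
the job is handed in; nothing more can be done
None
```

The thick rolling pin lies level and centred in both cradle yokes, lowered until it rested there before release; the thin rod was left where it lay, and the job was handed in at about 12 s.

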